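# Square up a pack of drilled leaves and pin it in the jig

### The job

Push the three loose drilled leaves together firmly against the end stop of the jig so that their holes line up, then take the long pin out of the pin block, pass it down through all three leaves into the hole of the jig, press its head firmly home on the top leaf and let go. Feel your way and do not force anything; leave the short pin and the other things on the bench where they are.

Things in the scene. Friction and masses are not known exactly. Their poses are not given: they have to be found in the camera images.
- jig: pinning jig, fixed to the bench: dark wooden base 80 x 100 x 20 mm (x, y, z), origin at the centre of its underside, on the bench top. On it two side rails along y (12 mm thick, 20 mm high, inner faces at x = -22 and +22 mm, from y = -43 to +27 mm) and an end stop across its +y end. Between the rails lie the three leaves, which slide along y and stick out over the open -y end of the base.
- stop: end stop of the jig, block 66 x 16 x 32 mm (x, y, z), fixed on the base; origin at the centre of its underside, at the jig's y = +42 mm, 20 mm up. Its face towards the leaves is at the jig's y = +34 mm, its top 52 mm above the bench. Pressing the pack firmly on it means about 15 N in all, shared by the three leaves; more than 25 N on one leaf dents it.
- jig_hole (a point): mouth of the vertical through hole in the jig's base, 11.8 mm wide, 20 mm deep (down to the bench top), at the jig's x = 0, y = 0, 20 mm up
- leaf_1: bottom leaf of the pack: light wooden plate 40 x 100 x 8 mm (x, y, z), 35 g, origin at the centre of its underside (20 mm above the bench), hole at y = +16 mm. Starts 3 to 20 mm short of the stop. Against the stop its origin is at the jig's y = -16 mm and its free end at -66 mm, 16 mm past the end of the base. It has 2 mm of play to each rail.
- leaf_2: middle leaf, same as leaf_1, lying on it (underside 28 mm above the bench). After the push the holes may still differ sideways (jig x) by up to 2 mm from that of the base; the tapered nose of the pin shifts the leaves sideways with little force.
- leaf_3: top leaf, same as leaf_1, lying on leaf_2 (underside 36 mm, top 44 mm above the bench)
- leaf_1_hole (a point): centre of the hole of leaf_1 at its upper face; hole 11.8 mm wide, right through
- leaf_2_hole (a point): the same of leaf_2
- leaf_3_hole (a point): the same of leaf_3
- pin_block: wooden block 50 x 110 x 30 mm (x, y, z), fixed to the bench, origin at the centre of its underside; two holes 11.8 mm wide and 20 mm deep at y = -30 and +30 mm hold one pin each, upright; which pin is in which hole varies
- long_pin: steel pin, upright: shank 10 mm wide, 40 mm long, with a tapered nose (6.4 mm at the tip, full width 5 mm up), above it a round ribbed head 18 mm wide and 40 mm tall; about 70 g; origin at the centre of the tip, z towards the head. In the block its tip is 10 mm above the bench; home in the jig, 4 mm, with the head on the top leaf. To press it firmly means 10 to 15 N; over 20 N does damage.
- long_pin_head (a point): centre of the flat top of the long pin's head, 80 mm above the tip
- short_pin: the same pin with a shank of only 22 mm, too short to reach the jig; stands in the other hole, its head only 2 mm above the block (top of head 72 mm above the bench); origin at the centre of the tip
- wood_wedge: bystander: thin wooden wedge 16 x 46 x 10 mm lying on the bench, origin at the centre of its underside
- rosin_cake: bystander: amber rosin cake in a wooden tray, 34 x 62 x 22 mm, origin at the centre of its underside
- thumb_plane: bystander: brass thumb plane 22 x 66 x 26 mm, origin at the centre of its underside
- frog_blank: bystander: black bow frog blank 20 x 46 x 12 mm, origin at the centre of its underside
- small_tin: bystander: round tin 55 mm wide and 18 mm high, origin at the centre of its underside
Not all that is in view belongs to the job. What is shaped like the leaf_3 but red is not meant. What is shaped like the long_pin but green is not meant.

How it is judged:
By the outcome, as a careful person would: the job done as asked, in the order asked, and still so for the second after the job is handed in, with the robot touching nothing.
It also fails if it takes over 61 s, if anything falls off the work surface, if the arm or the gripper's body presses on something with over 40 N, if the wrist force passes 120 N, or if a joint passes its speed limit or range.

### The arm

A 6-joint arm with a two-finger parallel gripper is mounted at the origin on a cart in front of the work surface, level with it; the furniture and walls round the work are solid. World frame = base frame: x ahead of the robot, y to its left, z up, the work surface at z = 0. Lengths are in mm, angles in rad, forces in N, time in s.
With the tool pointing down it reaches from about 300 to 750 mm from the base axis. Payload 8.5 kg.
Tool frame: the origin (TCP) lies where the fingers leave the gripper's body, on its centre line; the fingertips stand 73 mm ahead of it and the grasp point (between the pads) lies 54 mm ahead of it; y points along the fingers, x is the direction in which the jaws open and shut, and the axes are right-handed (so a half turn about y gives the same grasp; the last joint's range is limited). The gripper opens to 85 mm and grips with 20 to 120 N. Pads are 22 mm wide; open, the fingers measure 114 mm over their backs; the gripper's body (76 mm by 85 mm) begins 54 mm behind the grasp point. The pads swing forward as they close: fully open they stand 13 mm farther back than shut.
Start: joints at [0.947, 0.381, 1.297, -0, 1.464, -0.215], TCP at [218.62, 504.665, 303.922] pointing down, gripper open.
Joint ranges: [-3.11, 3.11], [-0.89, 2.33], [0.22, 2.48], [-1.42, 4.56], [0.17, 2.85], [-2.88, 2.88]. Speed limits (rad/s): [2.39, 2.39, 3.14, 3.14, 3.14, 3.14].

### API

Orientations are given as a rotation vector (axis times angle).
In Python, from workcell import ctrl gives the robot as it stands.
- The arm moves only by the shell command python3 -m inch 'ROWS' [FORCE]. ROWS is JSON, a list of rows, each an object of numbers: "dx", "dy", "dz": the shift along the world's x, y, z in cm; "spin": the turn about the world's z in degrees; "claw": the opening, from 0 (shut) to 1 (fully open). A call has 1 to 8 rows; each row is the pose to reach, as a shift and turn from the pose commanded when the call began; what a row does not reach only later rows make up. A row lasts 1/10 s, in which the tool goes at most 50 mm and 8.59 degrees, less where a joint would pass 70% of its speed; a pose out of reach is approached as far as the arm can. A call with a gripper value outside its range is refused whole. The fingers move at their own pace and stop on an object; FORCE is the grip in N (left out, the last holds). Time passes only in rows, so rows that repeat a pose let the fingers close. It gives the time, the measured TCP pose, the force and the opening at its end, in the units of the state.
- ctrl.state(): the state, without advancing time (a new reading comes with each control period).
- ctrl.snapshot(name): name is "scene" or "side" or "wrist"; returns a dict with "img" (384x512x3 uint8, blue, green, red), "range_z" (384x512 float32, mm along the optical axis (not along the pixel's ray), 0 where there is no reading), "fovy" (degrees; the focal length in pixels is half the picture's height over the tangent of half this angle, whatever the lens; pixels are square), "cx", "cy" (the principal point, pixels), "extrinsics" (4x4, takes a point from world to camera coordinates). Camera axes: x right, y down, z forward; pixel columns grow to the right and rows downward; lengths in mm; the calibration is good to about 2 mm. A picture is of the moment at which its call begins.
- ctrl.finish_job(): hands the job in, once; it reports no verdict.
The state is a dict: "time_s": time; "joint_pos": joint angles; "qd": joint speeds; "joint_torque": joint torques, N m; "tool_pos": TCP position; "tool_rot": TCP orientation; "wrist_force": force on the tool from outside, world axes, zero at the start; "torque": the same for the moment, N m; "opening": finger opening in mm.
Only numpy, scipy, OpenCV 4.12 (cv2) and the standard library are available. Lean on these libraries where they do the work, as an engineer would, in place of code of your own. Each camera call takes 0.05 s, during which the arm holds its last target. There are 200 camera calls.

## Working session

There is one attempt and no reset: what is moved stays moved. The work goes in short steps, Python scripts to look and compute and a shell command to move; the robot and the scene stay as the last step left them, time stands still between calls to the robot, and variables do not carry over. Pictures are saved under pics/ and viewed, about 8 in all and at most 12, crops included, and the job is handed in when it is done.

```bash
mkdir -p pics; ls; cat > h.py <<'E'
import numpy as np, cv2
from workcell import ctrl
def snap(n,save=None):
    s=ctrl.snapshot(n)
    if save: cv2.imwrite('pics/'+save,s['img'])
    return s
def cam(s):
    h=s['img'].shape[0]; f=h/2/np.tan(np.radians(s['fovy'])/2)
    E=np.array(s['extrinsics']); return f,s['cx'],s['cy'],E[:3,:3],E[:3,3]
def ray(s,u,v,z):
    f,cx,cy,R,t=cam(s); c=-R.T@t; d=R.T@np.array([(u-cx)/f,(v-cy)/f,1]); return c+d*(z-c[2])/d[2]
def cloud(s):
    f,cx,cy,R,t=cam(s); Z=s['range_z']; v,u=np.indices(Z.shape)
    P=np.stack([(u-cx)/f*Z,(v-cy)/f*Z,Z],-1); return (P-t)@R
def proj(s,p):
    f,cx,cy,R,t=cam(s); q=R@np.array(p,float)+t; return f*q[0]/q[2]+cx,f*q[1]/q[2]+cy
E
python3 - <<'E'
from h import *
a=snap('scene','scene.png'); b=snap('side','side.png'); 
for s in (a,b):
    f,cx,cy,R,t=cam(s); print(f,-R.T@t,R[2])
import pickle; pickle.dump((a,b),open('ab.pkl','wb'))
print(ctrl.state())
E
```

```text
pics
353.84289994783603 [216.63693692 414.68332466 739.31573014] [ 0.34452581 -0.57421511 -0.74268363]
466.48246513746216 [   75.07631096 -1003.43281437   536.76241509] [ 0.38744989  0.82464476 -0.41212086]
{'time_s': 0.1, 'joint_pos': array([ 9.46739986e-01,  3.81116562e-01,  1.29817452e+00, -7.22141318e-06,
        1.46359260e+00, -2.15291990e-01]), 'qd': array([ 1.51184994e-03, -2.79316507e-03, -2.62749632e-03, -7.56837197e-05,
        9.25880575e-04,  1.45143772e-03]), 'joint_torque': array([ 4.15426548e-03, -4.49218225e+01, -2.31657869e+01, -1.93381611e-04,
        3.67193716e-03,  7.90194849e-05]), 'tool_pos': array([218.50655986, 504.54216239, 303.38345681]), 'tool_rot': array([-1.37577303, -0.90212013,  0.90409966]), 'wrist_force': array([-0.69114228, -0.44253623,  0.52523578]), 'torque': array([ 0.00276331, -0.00290178,  0.07803864]), 'opening': 85.38860521394938}
```

View pics/scene.png

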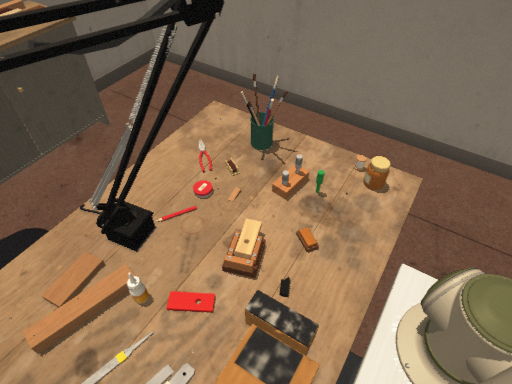

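View pics/side.png

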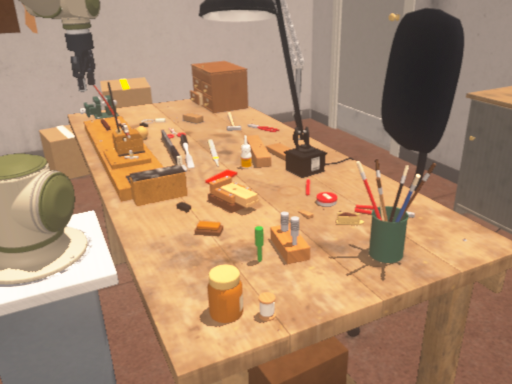

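The scene view shows the jig with its leaves at about (245,245), the pin block at (290,183) with grey pins at (299,160) and (286,176), the green decoy pin at (320,181) and the red decoy leaf at (190,302). Next I measure from the depth images.

```bash
python3 - <<'E'
from h import *; import pickle
a,b=pickle.load(open('ab.pkl','rb'))
from scipy.spatial.transform import Rotation as Ro
print(Ro.from_rotvec(ctrl.state()['tool_rot']).as_matrix().round(3))
for n,s,(u0,v0,u1,v1),k in (('a',a,(205,140,335,290),4),('b',b,(190,165,340,275),4)):
    P=cloud(s); print(n)
    for nm,uv in dict(a=dict(pinA=(299,157),pinB=(286,174),green=(321,173),leaf=(250,235),stop=(243,262),red=(190,302),lamp=(130,225),lamparm=(150,110),lamparm2=(190,60),plane=(307,239),cup=(262,130)),b=dict(pinA=(295,222),pinB=(284,216),green=(259,232),leaf=(236,190),lamp=(305,155),shade=(240,8),black=(425,80))).items().__iter__().__class__ and (dict(a=dict(pinA=(299,157),pinB=(286,174),green=(321,173),leaf=(250,235),stop=(243,262),red=(190,302),lamp=(130,225),lamparm=(150,110),lamparm2=(190,60),plane=(307,239),cup=(262,130)),b=dict(pinA=(295,222),pinB=(284,216),green=(259,232),leaf=(236,190),lamp=(305,155),shade=(240,8),black=(425,80)))[n]).items():
        print(nm,P[uv[1],uv[0]].round(0))
    cv2.imwrite(f'pics/crop_{n}.png',cv2.resize(s['img'][v0:v1,u0:u1],None,fx=k,fy=k,interpolation=cv2.INTER_CUBIC))
E
```

```text
[[ 0.397 -0.001 -0.918]
 [ 0.918 -0.001  0.397]
 [-0.001 -1.     0.   ]]
a
pinA [ 496. -270.   90.]
pinB [ 502. -210.   71.]
green [ 422. -257.   79.]
leaf [487.  -5.  45.]
stop [458.  70.  52.]
red [516. 194.   7.]
lamp [735. 135.  66.]
lamparm [ 2012. -1043.  -762.]
lamparm2 [607.  -9. 450.]
plane [370. -82.  23.]
cup [ 651. -331.   79.]
b
pinA [ 494. -280.   84.]
pinB [ 502. -218.   67.]
green [ 419. -265.   74.]
leaf [484.   4.  44.]
lamp [741.  93.  64.]
shade [656. 330. 458.]
black [1336.  257.  189.]
```

View pics/crop_a.png

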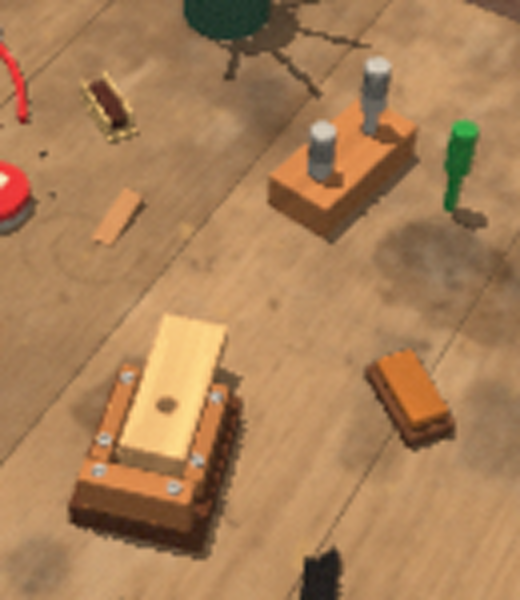

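View pics/crop_b.png

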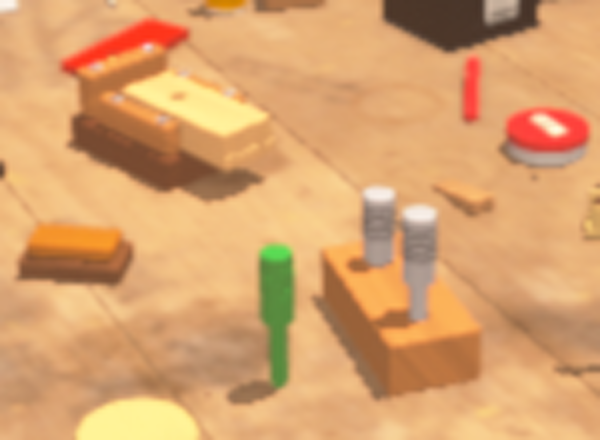

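Candidates for the long pin: grey A at (299,160), with its head top 90 mm up and shank showing; grey B at (286,176), head top 72 mm up and sitting almost on the block; and the green one at (321,175). A fits (grey, 90 mm), B is the short pin and green is not meant. For the leaf, the pale one in the jig fits and the red one at (190,302) doesn't. Both crops confirm this.

```bash
cat > fit.py <<'E'
from h import *
def rect(P,lab,mask):
    n,l,st,_=cv2.connectedComponentsWithStats(mask.astype(np.uint8)); k=1+st[1:,4].argmax()
    q=P[l==k][:,:2].astype(np.float32); r=cv2.minAreaRect(q); print(lab,len(q),'c',np.round(r[0],1),'wh',np.round(r[1],1),'ang',round(r[2],1),'z',P[l==k][:,2].mean().round(1))
def meas(s):
    P=cloud(s); x,y,z=P[...,0],P[...,1],P[...,2]; hsv=cv2.cvtColor(s['img'],cv2.COLOR_BGR2HSV)
    roi=(abs(x-480)<90)&(abs(y-10)<110)
    rect(P,'leaf3',roi&(z>40)&(z<48)&(hsv[...,1]<150)&(hsv[...,2]>130))
    rect(P,'stop',roi&(z>49.5)&(z<56))
    rect(P,'longhead',(abs(x-496)<40)&(abs(y+275)<30)&(z>82)&(z<100))
    rect(P,'shorthead',(abs(x-502)<40)&(abs(y+212)<25)&(z>66)&(z<80))
    rect(P,'block',(abs(x-500)<70)&(abs(y+240)<90)&(z>26)&(z<33))
E
python3 - <<'E'
from fit import *; import pickle
a,b=pickle.load(open('ab.pkl','rb'))
for s in (a,b): meas(s)
for nm,p in dict(sh=(502,-212,72),lo=(496,-273,90)).items(): print(nm,proj(a,p),proj(b,p))
s=a; print('hole3',ray(a,205+167/4,140+405/4,44), ray(b,190+180/4,165+96/4,44))
print('ptop',ray(a,205+377/4,140+64/4,90),ray(b,190+419/4,165+212/4,90))
E
```

```text
leaf3 602 c [485.4  -3.2] wh [ 49.1 102.7] ang 17.4 z 43.6
stop 171 c [469.2  69.4] wh [64.3 17. ] ang 17.9 z 51.9
longhead 35 c [ 498.1 -274.2] wh [15.  16.2] ang 63.4 z 88.1
shorthead 33 c [ 506.6 -215. ] wh [13.9 19.1] ang 29.8 z 70.7
block 404 c [ 502.6 -245.3] wh [111.8  51.8] ang 81.9 z 29.6
leaf3 345 c [489.1   2.7] wh [ 63.3 106.4] ang 19.3 z 44.1
stop 79 c [464.7  70.6] wh [63.9 19.1] ang 18.1 z 52.3
longhead 60 c [ 494.4 -273.4] wh [18.3 16.5] ang 10.5 z 88.2
shorthead 42 c [ 503.6 -214.3] wh [18.4 15.2] ang 33.7 z 70.9
block 523 c [ 498.5 -243.3] wh [114.1  51.5] ang 82.5 z 30.3
sh (np.float64(286.508711036844), np.float64(173.43145934538765)) (np.float64(282.67537668787475), np.float64(212.8777490903138))
lo (np.float64(299.5023858549385), np.float64(156.43996532992625)) (np.float64(294.3415693106321), np.float64(217.76786418384444))
hole3 [483.87972509  14.16934773  44.        ] [483.75629127  11.30930554  44.        ]
ptop [ 497.41788469 -274.24640665   90.        ] [ 496.22946648 -274.26782502   90.        ]
```

```bash
python3 - <<'E'
from fit import *; import pickle
a,b=pickle.load(open('ab.pkl','rb'))
for s in (a,b):
    P=cloud(s)[s['range_z']>0]
    for z0 in range(100,800,75):
        q=P[(P[:,2]>z0)&(P[:,2]<z0+75)&(P[:,0]>330)&(P[:,0]<900)&(abs(P[:,1])<450)]
        if len(q): print(z0,len(q),'x',np.percentile(q[:,0],[0,50,100]).round(),'y',np.percentile(q[:,1],[0,50,100]).round())
E
```

```text
100 1046 x [615. 742. 787.] y [-419.  139.  242.]
175 901 x [607. 727. 770.] y [-431.  126.  181.]
250 875 x [660. 701. 742.] y [ 40.  94. 129.]
325 867 x [627. 662. 720.] y [ 9. 58. 93.]
400 1045 x [592. 630. 679.] y [-25.  36.  67.]
475 3922 x [560. 603. 646.] y [-49.  51. 261.]
550 2773 x [573. 613. 648.] y [ -4. 199. 260.]
100 952 x [330. 693. 774.] y [-418. -341.  442.]
175 509 x [603. 701. 753.] y [-434. -324.  151.]
250 302 x [655. 698. 732.] y [ 40.  81. 120.]
325 425 x [624. 671. 712.] y [ 7. 55. 91.]
400 1117 x [571. 642. 815.] y [-25. 329. 450.]
475 210 x [582. 626. 759.] y [-34. 330. 450.]
```

```bash
python3 -m inch '[{"dx":5,"dy":-5,"spin":-8},{"dx":9,"dy":-9,"spin":-16},{"dx":13,"dy":-13,"spin":-24},{"dx":15,"dy":-17,"spin":-32},{"dx":18,"dy":-21,"spin":-40},{"dx":20,"dy":-25,"spin":-48.6},{"dx":22,"dy":-29,"spin":-48.6},{"dx":23,"dy":-33,"spin":-48.6,"claw":1}]'
```

```text
schema error: expected keys dx, dy, dz, spin, claw
```

```bash
python3 -m inch '[{"dx":3,"dy":-3,"dz":0,"spin":-8,"claw":0},{"dx":6,"dy":-7,"dz":0,"spin":-16,"claw":0},{"dx":9,"dy":-11,"dz":0,"spin":-24,"claw":0},{"dx":12,"dy":-15,"dz":0,"spin":-32,"claw":0},{"dx":15,"dy":-19,"dz":-1,"spin":-40,"claw":0},{"dx":18,"dy":-23,"dz":-3,"spin":-48.6,"claw":0},{"dx":21,"dy":-27,"dz":-5,"spin":-48.6,"claw":0},{"dx":24,"dy":-31,"dz":-7,"spin":-48.6,"claw":0}]' 30
```

```text
time_s: 0.9
tool_pos: [452.4, 202.2, 237.8]
tool_rot: [-1.557, -0.246, 0.246]
wrist_force: [0.8, 0.7, 0.1]
opening: 0.2
```

```bash
python3 -m inch '[{"dx":1,"dy":-4,"dz":-0.5,"spin":0,"claw":0},{"dx":2,"dy":-8,"dz":-1,"spin":0,"claw":0},{"dx":3,"dy":-12,"dz":-2,"spin":0,"claw":0},{"dx":4,"dy":-16,"dz":-3,"spin":0,"claw":0},{"dx":5,"dy":-20,"dz":-4,"spin":0,"claw":0},{"dx":6,"dy":-24,"dz":-5,"spin":0,"claw":0},{"dx":6.2,"dy":-27.5,"dz":-6,"spin":0,"claw":0},{"dx":6.2,"dy":-28,"dz":-8,"spin":0,"claw":0}]' && python3 - <<'E'
from h import *
s=snap('wrist'); st=ctrl.state(); print(st['tool_pos'],st['wrist_force'],cam(s)[1:])
f,cx,cy,R,t=cam(s); print(-R.T@t,R[2])
for n in ('leaf3',): pass
c=snap('scene'); cv2.imwrite('pics/w1.png',np.hstack([cv2.resize(s['img'],(400,300)),cv2.resize(c['img'][120:300,180:420],(400,300))]))
E
```

```text
time_s: 1.7
tool_pos: [514.4, -79.7, 158.6]
tool_rot: [-1.559, -0.245, 0.242]
wrist_force: [-0.3, 0.5, 0.4]
opening: 0.1
[512.84064666 -78.27913165 155.13604294] [-0.66963591  1.00248725 -3.80615957] (253.66709943527667, 182.65115694404307, array([[ 0.9525081 ,  0.30450113,  0.00271555],
       [ 0.28744636, -0.90203119,  0.32204709],
       [ 0.10051322, -0.30597189, -0.94671976]]), array([-466.67976502, -215.23024601,  167.85280754]))
[489.51198208  -0.68163751 229.49113631] [ 0.10051322 -0.30597189 -0.94671976]
```

View pics/w1.png

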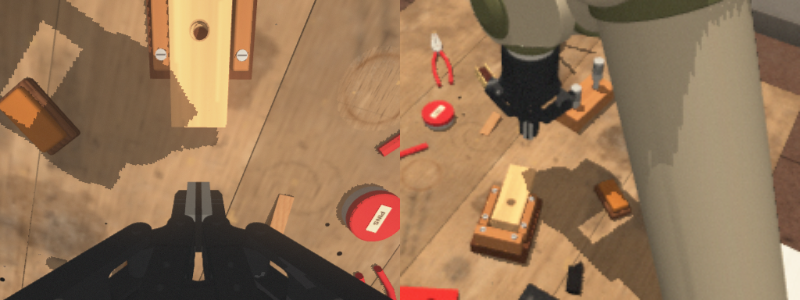

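The wrist view shows the leaf end corners at about (172,125) and (227,126), the hole at (200,31), rails either side, and the closed fingers at (200,210). The wedge is at (285,205), right of the fingers.

```bash
python3 - <<'E'
from h import *
s=snap('wrist','w1full.png'); st=ctrl.state(); print(st['tool_pos'],st['wrist_force'])
P=cloud(s)
k=1.28
for n,u,v,z in (('cornL',171,127,44),('cornR',227,128,44),('hole',200,31,44),('railL',150,78,40),('railR',252,78,40),('wedge',277,222,10),('wedge2',292,196,10),('tin?',333,210,18),('tip',200,185,82)):
    print(n,ray(s,u*k,v*k,z).round(1),P[min(383,int(v*k)),int(u*k)].round(1))
hsv=cv2.cvtColor(s['img'],cv2.COLOR_BGR2HSV)
# dark hole contour on the leaf
z=P[...,2]; m=(z>40)&(z<48)
g=s['img'][20:62,235:280]; th=(cv2.cvtColor(g,cv2.COLOR_BGR2GRAY)<120).astype(np.uint8)
n,l,stt,c=cv2.connectedComponentsWithStats(th)
for i in range(1,n): print(stt[i],c[i]+[235,20],ray(s,*(c[i]+[235,20]),44).round(1))
# leaf long edges via depth step, per row
for v in range(100,160,8):
    us=np.where(m[v,180:330])[0]+180
    if len(us): print(v,ray(s,us[0]-.5,v,44)[:2].round(1),ray(s,us[-1]+.5,v,44)[:2].round(1))
# end faces below leaf3: height vs y along centre column
for v in range(150,180,2): print(v,P[v,256].round(1))
E
```

```text
[513.1385362  -76.09769749 157.76869595] [0.57162566 0.71493777 0.56987558]
cornL [483.6 -51.4  44. ] [481.8 -63.5   1.2]
cornR [523.2 -39.4  44. ] [522.5 -38.7  45.4]
hole [483.9  17.2  44. ] [483.4  18.9  28.3]
railL [459.5 -22.5  40. ] [453.3 -27.1   0.5]
railR [ 5.284e+02 -4.000e-01  4.000e+01] [ 5.32e+02 -2.00e-01  2.08e+01]
wedge [ 609.7 -122.8   10. ] [ 610.7 -124.2    7.5]
wedge2 [611.7 -91.4  10. ] [615.6 -94.4   1.7]
tin? [650.  -89.8  18. ] [662.2 -96.4   1.6]
tip [512.4 -71.2  82. ] [510.5 -65.7  92.2]
[ 16  15  18  24 296] [260.03040541  47.56418919] [487.   14.3  44. ]
100 [474.3 -17.5] [512.5  -5.2]
108 [475.5 -21.6] [514.   -9.2]
116 [477.2 -25.6] [515.5 -13.3]
124 [478.4 -29.8] [516.4 -17.6]
132 [479.6 -34.1] [518.  -21.8]
140 [480.9 -38.4] [519.5 -26. ]
148 [482.1 -42.9] [520.5 -30.5]
156 [484.  -47.2] [522.1 -34.9]
150 [501.6 -37.5  45.4]
152 [502.  -38.7  45.1]
154 [502.3 -39.8  45. ]
156 [502.7 -40.8  45.3]
158 [503.1 -42.1  44.5]
160 [503.4 -43.1  44.9]
162 [503.8 -44.2  45. ]
164 [504.1 -45.2  45.6]
166 [504.4 -46.2  46.1]
168 [504.9 -47.7  44.6]
170 [509.4 -61.    0.7]
172 [ 5.099e+02 -6.260e+01  3.000e-01]
174 [ 5.104e+02 -6.400e+01  4.000e-01]
176 [510.7 -65.1   1.4]
178 [511.2 -66.7   0.9]
```

```bash
python3 -m inch '[{"dx":0,"dy":0,"dz":-2.5,"spin":0,"claw":0},{"dx":0,"dy":0,"dz":-5,"spin":0,"claw":0},{"dx":0,"dy":0,"dz":-7,"spin":0,"claw":0},{"dx":-0.15,"dy":0.48,"dz":-7,"spin":0,"claw":0},{"dx":-0.31,"dy":0.95,"dz":-7,"spin":0,"claw":0},{"dx":-0.46,"dy":1.43,"dz":-7,"spin":0,"claw":0},{"dx":-0.56,"dy":1.71,"dz":-7,"spin":0,"claw":0},{"dx":-0.62,"dy":1.9,"dz":-7,"spin":0,"claw":0}]'
```

```text
time_s: 2.65
tool_pos: [507.7, -56.7, 89.5]
tool_rot: [-1.558, -0.248, 0.245]
wrist_force: [-0.3, -0.9, 0.5]
opening: 0.3
```

```bash
python3 -m inch '[{"dx":-0.06,"dy":0.19,"dz":0,"spin":0,"claw":0},{"dx":-0.12,"dy":0.38,"dz":0,"spin":0,"claw":0},{"dx":-0.19,"dy":0.57,"dz":0,"spin":0,"claw":0},{"dx":-0.25,"dy":0.76,"dz":0,"spin":0,"claw":0},{"dx":-0.25,"dy":0.76,"dz":0,"spin":0,"claw":0}]'
```

```text
time_s: 3.15
tool_pos: [504.7, -49.2, 88.5]
tool_rot: [-1.556, -0.246, 0.247]
wrist_force: [1.2, 0.7, 0.4]
opening: -0.1
```

```bash
python3 -m inch '[{"dx":-0.03,"dy":0.1,"dz":0,"spin":0,"claw":0},{"dx":-0.06,"dy":0.19,"dz":0,"spin":0,"claw":0},{"dx":-0.09,"dy":0.29,"dz":0,"spin":0,"claw":0},{"dx":-0.09,"dy":0.29,"dz":0,"spin":0,"claw":0}]'
```

```text
time_s: 3.55
tool_pos: [503.9, -46.4, 88.5]
tool_rot: [-1.556, -0.246, 0.247]
wrist_force: [1.2, -0.1, 0.8]
opening: -0.2
```

```bash
python3 -m inch '[{"dx":-0.03,"dy":0.1,"dz":0,"spin":0,"claw":0},{"dx":-0.03,"dy":0.1,"dz":0,"spin":0,"claw":0}]'
```

```text
time_s: 3.75
tool_pos: [503.7, -45.4, 88.5]
tool_rot: [-1.557, -0.246, 0.246]
wrist_force: [0.4, -0.1, -0.9]
opening: 0.1
```

```bash
python3 -m inch '[{"dx":-0.03,"dy":0.1,"dz":0,"spin":0,"claw":0},{"dx":-0.03,"dy":0.1,"dz":0,"spin":0,"claw":0}]'
```

```text
time_s: 3.95
tool_pos: [503.4, -44.5, 88.6]
tool_rot: [-1.557, -0.246, 0.246]
wrist_force: [-0.3, -0.1, -0.2]
opening: -0.1
```

```bash
cat > hole.py <<'E'
from h import *
def hole(s,guess=(484,20,44),z=44,r=22):
    u,v=map(int,proj(s,guess)); v0,u0=max(0,v-r),max(0,u-r); g=cv2.cvtColor(s['img'][v0:v+r,u0:u+r],cv2.COLOR_BGR2GRAY)
    t,th=cv2.threshold(g,0,255,cv2.THRESH_BINARY_INV+cv2.THRESH_OTSU); n,l,st,c=cv2.connectedComponentsWithStats(th)
    for i in range(1,n):
        if st[i,4]>25: print('hole?',st[i],(c[i]+[u0,v0]).round(1),ray(s,*(c[i]+[u0,v0]),z).round(1))
E
python3 - <<'E'
from hole import *
s=snap('wrist','w2.png'); hole(s,(480,30,44))
P=cloud(s)
for v in range(130,260,6): print(v,P[v,256].round(1),end=';')
cv2.imwrite('pics/w2.png',s['img'])
E
```

```text
hole? [  9   5  34  36 830] [258.5  86.2] [481.5  30.3  44. ]
130 [485.2  16.2  45.5];136 [485.9  14.1  44.6];142 [486.6  12.   44.2];148 [487.2   9.9  44.1];154 [487.8   8.2  45.6];160 [488.5   6.1  45.5];166 [489.2   3.8  45. ];172 [490.    1.6  44.7];178 [490.6  -0.6  44.9];184 [491.3  -2.7  45.2];190 [492.   -4.7  45.9];196 [492.8  -7.3  44.9];202 [493.6  -9.6  44.7];208 [494.4 -12.   44.6];214 [495.2 -14.4  44.4];220 [495.8 -16.5  45.1];226 [496.7 -19.1  44.8];232 [497.4 -21.3  45.3];238 [498.4 -24.3  44.2];244 [499.  -26.3  45.1];250 [500.  -29.1  44.6];256 [500.6 -31.2  45.4];
```

View pics/w2.png

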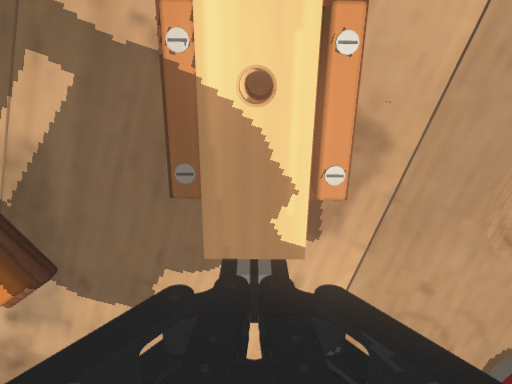

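The wrist view (hole at (258,86), leaf end at row 258 against the fingers) shows the leaves sliding along, with the hole about at the jig centre. I continue feeling forward.

```bash
python3 -m inch '[{"dx":-0.03,"dy":0.1,"dz":0,"spin":0,"claw":0},{"dx":-0.03,"dy":0.1,"dz":0,"spin":0,"claw":0}]'
```

```text
time_s: 4.2
tool_pos: [503.1, -43.5, 88.6]
tool_rot: [-1.557, -0.246, 0.246]
wrist_force: [0.9, 0.2, 0.6]
opening: 0.4
```

```bash
python3 -m inch '[{"dx":-0.02,"dy":0.05,"dz":0,"spin":0,"claw":0},{"dx":-0.02,"dy":0.05,"dz":0,"spin":0,"claw":0}]'
```

```text
time_s: 4.4
tool_pos: [503.2, -43.4, 88.7]
tool_rot: [-1.558, -0.247, 0.246]
wrist_force: [2.0, -4.3, -1.2]
opening: 0.0
```

```bash
python3 -m inch '[{"dx":-0.02,"dy":0.05,"dz":0,"spin":0,"claw":0},{"dx":-0.02,"dy":0.05,"dz":0,"spin":0,"claw":0}]'
```

```text
time_s: 4.6
tool_pos: [503.2, -43.3, 88.8]
tool_rot: [-1.558, -0.247, 0.245]
wrist_force: [0.8, -6.8, -0.6]
opening: -0.1
```

```bash
python3 -m inch '[{"dx":-0.02,"dy":0.05,"dz":0,"spin":0,"claw":0},{"dx":-0.03,"dy":0.09,"dz":0,"spin":0,"claw":0},{"dx":-0.03,"dy":0.09,"dz":0,"spin":0,"claw":0},{"dx":-0.03,"dy":0.09,"dz":0,"spin":0,"claw":0}]'
```

```text
time_s: 5.0
tool_pos: [503.4, -43.1, 89.0]
tool_rot: [-1.56, -0.248, 0.245]
wrist_force: [1.9, -11.7, -0.0]
opening: -0.1
```

```bash
python3 -m inch '[{"dx":-0.01,"dy":0.04,"dz":0,"spin":0,"claw":0},{"dx":-0.01,"dy":0.04,"dz":0,"spin":0,"claw":0},{"dx":-0.01,"dy":0.04,"dz":0,"spin":0,"claw":0}]'; python3 -c "
from workcell import ctrl
print(ctrl.state()['wrist_force'],ctrl.state()['torque'])"
```

```text
time_s: 5.3
tool_pos: [503.5, -43.1, 89.1]
tool_rot: [-1.561, -0.249, 0.244]
wrist_force: [2.4, -13.8, -1.3]
opening: -0.1
[  2.41570047 -13.76565699  -1.29588603] [-2.09794407 -0.29057423 -0.03142014]
```

```bash
python3 -m inch '[{"dx":-0.01,"dy":0.04,"dz":0,"spin":0,"claw":0},{"dx":-0.01,"dy":0.04,"dz":0,"spin":0,"claw":0},{"dx":-0.01,"dy":0.04,"dz":0,"spin":0,"claw":0},{"dx":-0.01,"dy":0.04,"dz":0,"spin":0,"claw":0}]'; python3 - <<'E'
from hole import *
from scipy.spatial.transform import Rotation as Ro
s=snap('wrist','w3.png'); hole(s,(480,31,44)); print(Ro.from_rotvec(ctrl.state()['tool_rot']).as_matrix()[:,1],ctrl.state()['wrist_force'])
cv2.imwrite('pics/w3c.png',cv2.resize(s['img'][20:140,190:330],None,fx=5,fy=5,interpolation=cv2.INTER_CUBIC))
E
```

```text
time_s: 5.7
tool_pos: [503.6, -43.0, 89.2]
tool_rot: [-1.561, -0.249, 0.244]
wrist_force: [1.6, -15.7, -1.7]
opening: 0.0
hole? [  8   7  36  36 849] [256.8  89.2] [481.6  30.5  44. ]
hole? [ 0 35  9  9 31] [231.9 103.9] [475.   23.3  44. ]
[ 0.00395447 -0.00417327 -0.99998347] [  2.0332973 -15.8707344  -0.328905 ]
```

View pics/w3c.png

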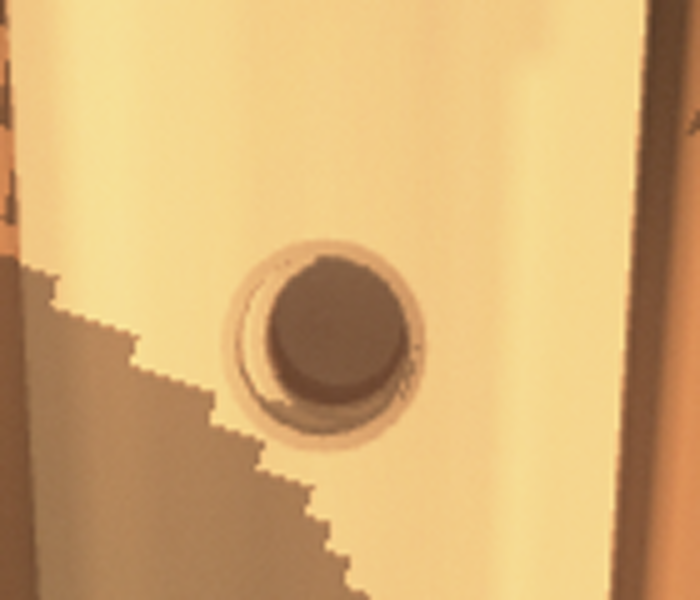

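```bash
python3 - <<'E'
from h import *
s=snap('wrist'); f,cx,cy,R,t=cam(s); print('cam',-R.T@t)
for z in (0,20,28,36): print(z,ray(s,257.6,86,z).round(1))
print('top',ray(s,190+325/5,20+345/5,44).round(1)); print(proj(s,(481,31,44)),proj(s,(481,31,20)))
E
```

```text
cam [478.28230566  36.08545486 159.82788042]
0 [482.8  29.9   0. ]
20 [482.2  30.7  20. ]
28 [482.  31.  28.]
36 [481.8  31.3  36. ]
top [481.   30.4  44. ]
(np.float64(255.51758238833025), np.float64(87.22376905096223)) (np.float64(255.00408094267672), np.float64(84.21920525650893))
```

```bash
python3 -m inch '[{"dx":0.06,"dy":-0.2,"dz":0,"spin":0,"claw":0},{"dx":0.16,"dy":-0.5,"dz":0,"spin":0,"claw":0},{"dx":0.3,"dy":-1,"dz":0,"spin":0,"claw":0},{"dx":0.3,"dy":-2,"dz":1,"spin":0,"claw":0},{"dx":0.1,"dy":-4,"dz":4,"spin":-6,"claw":0.2},{"dx":0,"dy":-7,"dz":7,"spin":-12,"claw":0.4},{"dx":-0.3,"dy":-10,"dz":9,"spin":-18,"claw":0.5},{"dx":-0.6,"dy":-12,"dz":10,"spin":-26,"claw":0.5}]'; python3 - <<'E'
from hole import *
s=snap('wrist','w4.png'); st=ctrl.state(); print(st['wrist_force'],st['tool_pos'])
print(proj(s,(480,31,44)),proj(s,(497,-274,90)),proj(s,(504,-214,72)))
E
```

```text
time_s: 6.6
tool_pos: [496.3, -163.2, 191.3]
tool_rot: [-1.57, 0.112, -0.117]
wrist_force: [-0.6, 0.5, -1.4]
opening: 42.7
[ 1.65892315 -3.99545405  1.73347524] [ 496.42289911 -165.35932708  191.98964284]
(np.float64(166.7754216163196), np.float64(-144.69703589585055)) (np.float64(277.21699282539277), np.float64(368.58616040966774)) (np.float64(274.65274074959666), np.float64(277.38250653864856))
```

```bash
python3 -m inch '[{"dx":0,"dy":-2,"dz":1,"spin":0,"claw":0.5},{"dx":0,"dy":-4,"dz":1,"spin":0,"claw":0.55},{"dx":0,"dy":-5,"dz":1,"spin":0,"claw":0.55},{"dx":0,"dy":-5,"dz":1,"spin":0,"claw":0.55}]'; python3 - <<'E'
from hole import *
s=snap('wrist','w5.png'); st=ctrl.state(); print(st['wrist_force'],st['tool_pos'],st['opening'])
P=cloud(s); z=P[...,2]
for lab,lo,p in (('long',86,(497,-274,90)),('short',68,(504,-214,72))):
    m=(z>lo)&(z<lo+9)&(np.hypot(P[...,0]-p[0],P[...,1]-p[1])<20)
    v,u=np.nonzero(m); c,r=cv2.minEnclosingCircle(np.stack([u,v],1).astype(np.float32)); print(lab,m.sum(),c,r,ray(s,*c,p[2]).round(1),np.median(P[m],0).round(1))
E
```

```text
time_s: 7.05
tool_pos: [496.0, -211.6, 198.5]
tool_rot: [-1.568, 0.111, -0.11]
wrist_force: [0.4, 1.1, -0.1]
opening: 47.1
[-1.23826995  0.84884878 -0.07269484] [ 495.99525358 -210.69219395  198.33702925] 46.9244515749107
long 565 (269.5, 301.25) 13.867778778076172 [ 498.3 -272.1   90. ] [ 498.3 -271.8   90.7]
short 583 (270.507080078125, 206.37942504882812) 14.199431419372559 [ 507.2 -213.2   72. ] [ 507.1 -213.3   72.7]
```

View pics/w5.png

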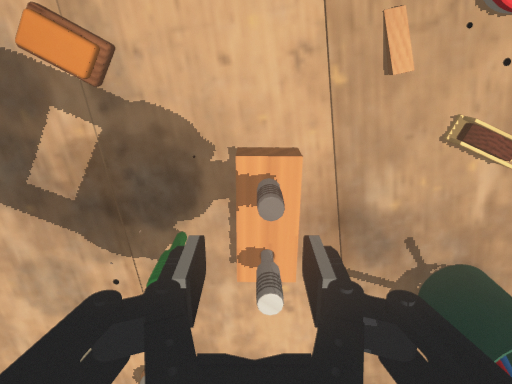

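```bash
python3 -m inch '[{"dx":0.1,"dy":-3,"dz":0,"spin":0,"claw":0.42},{"dx":0.22,"dy":-5.5,"dz":0,"spin":0,"claw":0.42},{"dx":0.22,"dy":-6.2,"dz":0,"spin":0,"claw":0.42},{"dx":0.22,"dy":-6.2,"dz":-2,"spin":0,"claw":0.42},{"dx":0.22,"dy":-6.2,"dz":-4,"spin":0,"claw":0.42},{"dx":0.22,"dy":-6.2,"dz":-6,"spin":0,"claw":0.42},{"dx":0.22,"dy":-6.2,"dz":-6.9,"spin":0,"claw":0.42},{"dx":0.22,"dy":-6.2,"dz":-6.9,"spin":0,"claw":0.42}]'; python3 - <<'E'
from hole import *
s=snap('wrist','w6.png'); st=ctrl.state(); print(st['wrist_force'],st['tool_pos'],st['opening'])
P=cloud(s); z=P[...,2]
m=(z>86)&(z<95)&(np.hypot(P[...,0]-498,P[...,1]+272)<16)
v,u=np.nonzero(m); c,r=cv2.minEnclosingCircle(np.stack([u,v],1).astype(np.float32)); print(m.sum(),c,r,ray(s,*c,90).round(1))
E
```

```text
time_s: 7.9
tool_pos: [498.2, -271.7, 128.7]
tool_rot: [-1.566, 0.111, -0.108]
wrist_force: [-0.4, 0.1, 0.7]
opening: 35.5
[-0.42838082  0.34265133  0.30488481] [ 498.56505004 -272.16916391  129.67256258] 35.89119774814469
1521 (253.5487823486328, 294.0) 22.650867462158203 [ 498.4 -272.5   90. ]
```

View pics/w6.png

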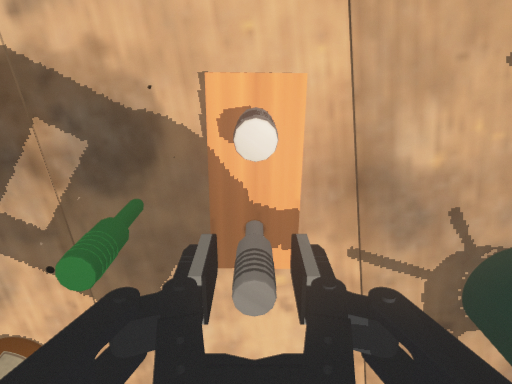

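The pin head is centred between the pads at (254,290) with the green one well clear, so I close.

```bash
python3 -m inch '[{"dx":0,"dy":0,"dz":0,"spin":0,"claw":0.2},{"dx":0,"dy":0,"dz":0,"spin":0,"claw":0.1},{"dx":0,"dy":0,"dz":0,"spin":0,"claw":0.1},{"dx":0,"dy":0,"dz":0,"spin":0,"claw":0.1},{"dx":0,"dy":0,"dz":0,"spin":0,"claw":0.1}]' 50
```

```text
time_s: 8.45
tool_pos: [498.7, -273.0, 130.6]
tool_rot: [-1.569, 0.109, -0.111]
wrist_force: [-0.4, 1.6, 5.7]
opening: 16.6
```

```bash
python3 -m inch '[{"dx":0,"dy":0,"dz":0.5,"spin":0,"claw":0.1},{"dx":0,"dy":0,"dz":1,"spin":0,"claw":0.1},{"dx":0,"dy":0,"dz":2,"spin":0,"claw":0.1},{"dx":0,"dy":0,"dz":3,"spin":0,"claw":0.1},{"dx":0,"dy":0,"dz":4.5,"spin":0,"claw":0.1},{"dx":0,"dy":0,"dz":5.5,"spin":0,"claw":0.1},{"dx":0,"dy":0,"dz":5.5,"spin":0,"claw":0.1}]'
```

```text
time_s: 9.15
tool_pos: [498.8, -273.1, 186.3]
tool_rot: [-1.57, 0.108, -0.112]
wrist_force: [0.1, -1.0, -1.3]
opening: 16.7
```

```bash
python3 -m inch '[{"dx":0,"dy":0,"dz":2,"spin":0,"claw":0.1},{"dx":0,"dy":2,"dz":3,"spin":0,"claw":0.1},{"dx":-0.2,"dy":6,"dz":3,"spin":4,"claw":0.1},{"dx":-0.5,"dy":10,"dz":3,"spin":9,"claw":0.1},{"dx":-0.8,"dy":14,"dz":3,"spin":14,"claw":0.1},{"dx":-1,"dy":18,"dz":3,"spin":19,"claw":0.1},{"dx":-1.3,"dy":22,"dz":3,"spin":24,"claw":0.1},{"dx":-1.5,"dy":25,"dz":3,"spin":26,"claw":0.1}]'
```

```text
time_s: 9.95
tool_pos: [482.2, -19.7, 214.4]
tool_rot: [-1.556, -0.249, 0.25]
wrist_force: [0.3, -0.2, 0.6]
opening: 16.5
```

```bash
python3 -m inch '[{"dx":-0.1,"dy":2,"dz":0,"spin":0,"claw":0.1},{"dx":-0.2,"dy":4,"dz":0,"spin":0,"claw":0.1},{"dx":-0.2,"dy":5.2,"dz":0,"spin":0,"claw":0.1},{"dx":-0.2,"dy":5.4,"dz":-1,"spin":0,"claw":0.1},{"dx":-0.2,"dy":5.4,"dz":-2,"spin":0,"claw":0.1},{"dx":-0.2,"dy":5.4,"dz":-3,"spin":0,"claw":0.1},{"dx":-0.2,"dy":5.4,"dz":-3.5,"spin":0,"claw":0.1},{"dx":-0.2,"dy":5.4,"dz":-3.5,"spin":0,"claw":0.1}]'; python3 - <<'E'
from h import *
s=snap('wrist','w7.png'); st=ctrl.state(); print(st['wrist_force'],st['tool_pos'],st['tool_rot'],st['opening'])
P=cloud(s); z=P[...,2]; x,y,_=st['tool_pos']
zt=z[(np.hypot(P[...,0]-x,P[...,1]-y)<12)]; print(np.percentile(zt,[5,50,90,99]))
for n in ('scene','side'):
    q=snap(n); u,v=map(int,proj(q,(x,y,90))); 
    cv2.imwrite(f'pics/{n}7.png',cv2.resize(q['img'][max(0,v-45):v+45,u-50:u+50],(400,360),interpolation=cv2.INTER_CUBIC))
cv2.imwrite('pics/m7.png',np.hstack([cv2.resize(s['img'],(400,300)),*[cv2.resize(cv2.imread(f'pics/{n}7.png'),(200,300)) for n in ()]]))
A=np.hstack([cv2.imread('pics/scene7.png'),cv2.imread('pics/side7.png')]); W=cv2.resize(s['img'][60:384,100:420],(800,600))[:240]
cv2.imwrite('pics/m7.png',np.vstack([A,cv2.resize(s['img'][:,:],(800,600))[300:540]]))
E
```

```text
time_s: 10.75
tool_pos: [481.2, 30.7, 178.6]
tool_rot: [-1.556, -0.244, 0.247]
wrist_force: [0.2, -0.2, -0.1]
opening: 16.6
[-0.11016173  0.00347321 -0.57352762] [481.45053256  30.73810968 179.14952208] [-1.55649108 -0.24493187  0.24632928] 16.647369311357206
[ 44.15060941 137.67364478 184.39065827 189.05871233]
```

View pics/m7.png

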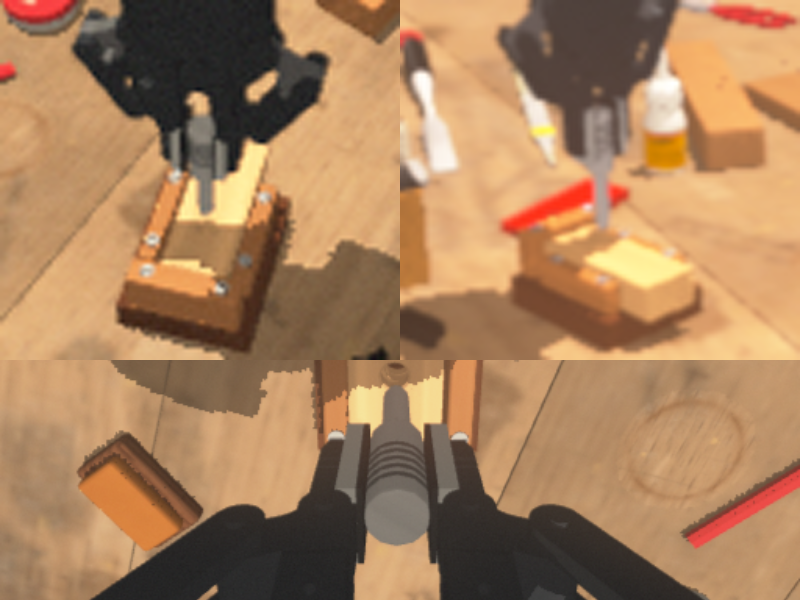

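```bash
python3 - <<'E'
from h import *
s=snap('wrist'); st=ctrl.state(); x,y,zt=st['tool_pos']; print(st['tool_pos'])
hsv=cv2.cvtColor(s['img'],cv2.COLOR_BGR2HSV); 
print('exp tip',proj(s,(x,y,zt-120)),'exp hole',proj(s,(481.5,30.7,44)),'shank top',proj(s,(x,y,zt-80)))
m=(hsv[...,1]<60)
for v in range(194,236,2):
    us=np.where(m[v,235:275])[0]+235
    if len(us): print(v,us[0],us[-1],(us[0]+us[-1])/2,end=' | ')
v,u=np.nonzero(m[190:230,235:275]); v=v+190
# tip row & direction
print('\ntip front row',v.min(), ray(s,254,v.min(),zt-120))
P=cloud(s); print([P[r,254].round(0).tolist() for r in range(186,232,5)])
cv2.imwrite('pics/tip.png',cv2.resize(s['img'][170:250,205:305],None,fx=7,fy=7,interpolation=cv2.INTER_CUBIC))
E
```

```text
[481.63571062  30.95075582 179.86632156]
exp tip (np.float64(252.70143654337693), np.float64(209.82957668473463)) exp hole (np.float64(252.43074575688738), np.float64(200.7366109916254)) shank top (np.float64(252.5871984424359), np.float64(240.81133386851428))
210 254 254 254.0 | 212 251 257 254.0 | 214 250 258 254.0 | 216 249 259 254.0 | 218 251 257 254.0 | 220 250 257 253.5 | 222 249 259 254.0 | 224 246 260 253.0 | 226 246 260 253.0 | 228 246 259 252.5 | 230 246 261 253.5 | 232 246 261 253.5 | 234 244 263 253.5 | 
tip front row 210 [482.4493075   31.09075224  59.86632156]
[[479.0, 42.0, 46.0], [480.0, 38.0, 45.0], [484.0, 25.0, 19.0], [484.0, 25.0, 30.0], [484.0, 26.0, 40.0], [481.0, 34.0, 69.0], [481.0, 34.0, 76.0], [481.0, 34.0, 83.0], [481.0, 35.0, 91.0], [480.0, 38.0, 103.0]]
```

View pics/tip.png

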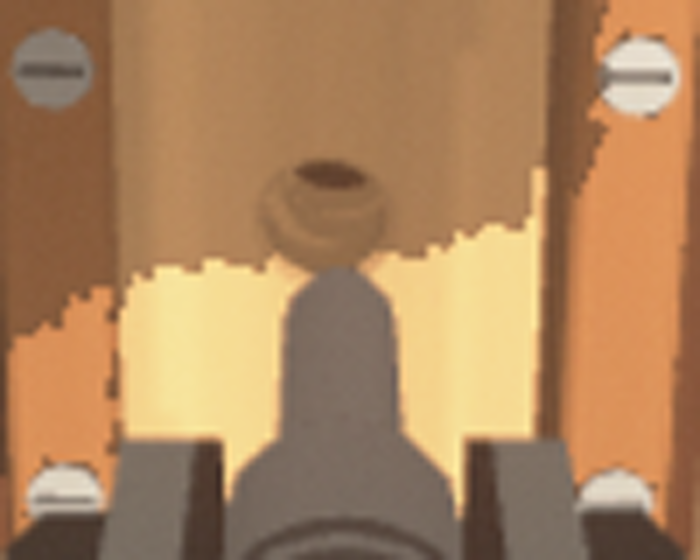

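The tip is centred at about (340,268) and the top leaf's hole at (323,215) in the crop. The tip therefore needs about -1.2 mm in jig x and +1.3 mm in jig y. I correct that, then descend by feel.

```bash
python3 -m inch '[{"dx":-0.15,"dy":0.09,"dz":0,"spin":0,"claw":0.1},{"dx":-0.15,"dy":0.09,"dz":-0.7,"spin":0,"claw":0.1},{"dx":-0.15,"dy":0.09,"dz":-1.3,"spin":0,"claw":0.1},{"dx":-0.15,"dy":0.09,"dz":-1.5,"spin":0,"claw":0.1},{"dx":-0.15,"dy":0.09,"dz":-1.5,"spin":0,"claw":0.1}]'
```

```text
time_s: 11.45
tool_pos: [479.8, 32.1, 164.1]
tool_rot: [-1.556, -0.245, 0.247]
wrist_force: [-0.3, 1.0, -0.0]
opening: 16.6
```

```bash
python3 -m inch '[{"dx":0,"dy":0,"dz":-0.15,"spin":0,"claw":0.1},{"dx":0,"dy":0,"dz":-0.3,"spin":0,"claw":0.1},{"dx":0,"dy":0,"dz":-0.3,"spin":0,"claw":0.1}]'
```

```text
time_s: 11.75
tool_pos: [479.9, 32.1, 161.5]
tool_rot: [-1.557, -0.246, 0.246]
wrist_force: [0.9, 0.1, -0.5]
opening: 16.6
```

```bash
python3 -m inch '[{"dx":0,"dy":0,"dz":-0.15,"spin":0,"claw":0.1},{"dx":0,"dy":0,"dz":-0.3,"spin":0,"claw":0.1},{"dx":0,"dy":0,"dz":-0.3,"spin":0,"claw":0.1}]'
```

```text
time_s: 12.05
tool_pos: [479.9, 32.1, 158.4]
tool_rot: [-1.557, -0.246, 0.246]
wrist_force: [-0.0, 0.3, -0.5]
opening: 16.5
```

```bash
python3 -m inch '[{"dx":0,"dy":0,"dz":-0.15,"spin":0,"claw":0.1},{"dx":0,"dy":0,"dz":-0.3,"spin":0,"claw":0.1},{"dx":0,"dy":0,"dz":-0.3,"spin":0,"claw":0.1}]'
```

```text
time_s: 12.35
tool_pos: [479.9, 32.1, 155.4]
tool_rot: [-1.557, -0.246, 0.247]
wrist_force: [-0.4, -0.1, -0.9]
opening: 16.7
```

```bash
python3 -m inch '[{"dx":0,"dy":0,"dz":-0.15,"spin":0,"claw":0.1},{"dx":0,"dy":0,"dz":-0.3,"spin":0,"claw":0.1},{"dx":0,"dy":0,"dz":-0.3,"spin":0,"claw":0.1}]'
```

```text
time_s: 12.65
tool_pos: [480.0, 32.1, 152.4]
tool_rot: [-1.557, -0.246, 0.246]
wrist_force: [-0.7, -0.2, 0.1]
opening: 16.8
```

```bash
python3 -m inch '[{"dx":0,"dy":0,"dz":-0.15,"spin":0,"claw":0.1},{"dx":0,"dy":0,"dz":-0.3,"spin":0,"claw":0.1},{"dx":0,"dy":0,"dz":-0.3,"spin":0,"claw":0.1}]'
```

```text
time_s: 12.95
tool_pos: [479.9, 32.1, 149.4]
tool_rot: [-1.557, -0.246, 0.246]
wrist_force: [1.4, -0.3, -0.7]
opening: 16.7
```

```bash
python3 -m inch '[{"dx":0,"dy":0,"dz":-0.15,"spin":0,"claw":0.1},{"dx":0,"dy":0,"dz":-0.3,"spin":0,"claw":0.1},{"dx":0,"dy":0,"dz":-0.3,"spin":0,"claw":0.1}]'
```

```text
time_s: 13.25
tool_pos: [479.9, 32.1, 146.4]
tool_rot: [-1.557, -0.246, 0.246]
wrist_force: [0.4, -0.2, -1.5]
opening: 16.2
```

```bash
python3 -m inch '[{"dx":0,"dy":0,"dz":-0.15,"spin":0,"claw":0.1},{"dx":0,"dy":0,"dz":-0.3,"spin":0,"claw":0.1},{"dx":0,"dy":0,"dz":-0.3,"spin":0,"claw":0.1}]'
```

```text
time_s: 13.55
tool_pos: [479.9, 32.1, 143.4]
tool_rot: [-1.557, -0.246, 0.246]
wrist_force: [0.5, -0.2, 0.0]
opening: 16.5
```

```bash
python3 -m inch '[{"dx":0,"dy":0,"dz":-0.15,"spin":0,"claw":0.1},{"dx":0,"dy":0,"dz":-0.3,"spin":0,"claw":0.1},{"dx":0,"dy":0,"dz":-0.3,"spin":0,"claw":0.1}]'
```

```text
time_s: 13.85
tool_pos: [479.9, 32.1, 140.4]
tool_rot: [-1.557, -0.246, 0.246]
wrist_force: [-0.4, 0.3, -0.4]
opening: 16.4
```

```bash
python3 -m inch '[{"dx":0,"dy":0,"dz":-0.15,"spin":0,"claw":0.1},{"dx":0,"dy":0,"dz":-0.3,"spin":0,"claw":0.1},{"dx":0,"dy":0,"dz":-0.3,"spin":0,"claw":0.1}]'
```

```text
time_s: 14.15
tool_pos: [479.9, 32.1, 137.4]
tool_rot: [-1.557, -0.246, 0.246]
wrist_force: [0.4, -0.5, -0.7]
opening: 16.5
```

```bash
python3 -m inch '[{"dx":0,"dy":0,"dz":-0.2,"spin":0,"claw":0.1},{"dx":0,"dy":0,"dz":-0.4,"spin":0,"claw":0.1},{"dx":0,"dy":0,"dz":-0.4,"spin":0,"claw":0.1}]'
```

```text
time_s: 14.45
tool_pos: [480.2, 32.0, 133.4]
tool_rot: [-1.557, -0.247, 0.246]
wrist_force: [3.0, 1.2, -2.5]
opening: 16.8
```

```bash
python3 -m inch '[{"dx":0,"dy":0,"dz":-0.2,"spin":0,"claw":0.1},{"dx":0,"dy":0,"dz":-0.4,"spin":0,"claw":0.1},{"dx":0,"dy":0,"dz":-0.4,"spin":0,"claw":0.1}]'
```

```text
time_s: 14.75
tool_pos: [480.2, 32.0, 129.5]
tool_rot: [-1.557, -0.247, 0.246]
wrist_force: [3.6, 0.3, -2.1]
opening: 16.6
```

```bash
python3 -m inch '[{"dx":0,"dy":0,"dz":-0.1,"spin":0,"claw":0.1},{"dx":0,"dy":0,"dz":-0.2,"spin":0,"claw":0.1},{"dx":0,"dy":0,"dz":-0.2,"spin":0,"claw":0.1}]'
```

```text
time_s: 15.05
tool_pos: [480.2, 32.1, 127.6]
tool_rot: [-1.557, -0.247, 0.246]
wrist_force: [4.5, 1.0, -0.2]
opening: 16.5
```

```bash
python3 -m inch '[{"dx":0,"dy":0,"dz":-0.1,"spin":0,"claw":0.1},{"dx":0,"dy":0,"dz":-0.1,"spin":0,"claw":0.1}]'
```

```text
time_s: 15.25
tool_pos: [480.2, 32.1, 126.6]
tool_rot: [-1.557, -0.247, 0.246]
wrist_force: [4.6, 2.1, 1.5]
opening: 16.5
```

```bash
python3 -m inch '[{"dx":0,"dy":0,"dz":-0.1,"spin":0,"claw":0.1},{"dx":0,"dy":0,"dz":-0.1,"spin":0,"claw":0.1}]'
```

```text
time_s: 15.45
tool_pos: [480.2, 32.1, 125.6]
tool_rot: [-1.557, -0.247, 0.246]
wrist_force: [5.2, 1.6, 1.1]
opening: 16.5
```

```bash
python3 -m inch '[{"dx":0.06,"dy":0.02,"dz":0,"spin":0,"claw":0.1},{"dx":0.06,"dy":0.02,"dz":-0.05,"spin":0,"claw":0.1},{"dx":0.06,"dy":0.02,"dz":-0.05,"spin":0,"claw":0.1}]'
```

```text
time_s: 15.75
tool_pos: [480.4, 32.3, 124.9]
tool_rot: [-1.557, -0.246, 0.247]
wrist_force: [4.2, 0.9, 0.8]
opening: 16.5
```

```bash
python3 -m inch '[{"dx":0,"dy":0,"dz":-0.05,"spin":0,"claw":0.1},{"dx":0,"dy":0,"dz":-0.05,"spin":0,"claw":0.1}]'
```

```text
time_s: 15.95
tool_pos: [480.4, 32.3, 124.6]
tool_rot: [-1.557, -0.246, 0.247]
wrist_force: [2.2, 0.6, 3.3]
opening: 16.7
```

```bash
python3 -m inch '[{"dx":0,"dy":0,"dz":-0.05,"spin":0,"claw":0.1},{"dx":0,"dy":0,"dz":-0.05,"spin":0,"claw":0.1}]'
```

```text
time_s: 16.15
tool_pos: [480.4, 32.3, 124.5]
tool_rot: [-1.557, -0.246, 0.246]
wrist_force: [0.3, 0.6, 8.6]
opening: 16.6
```

```bash
python3 -m inch '[{"dx":0,"dy":0,"dz":-0.05,"spin":0,"claw":0.1},{"dx":0,"dy":0,"dz":-0.05,"spin":0,"claw":0.1}]'
```

```text
time_s: 16.35
tool_pos: [480.4, 32.3, 124.4]
tool_rot: [-1.557, -0.247, 0.246]
wrist_force: [-1.2, 1.0, 12.7]
opening: 16.4
```

```bash
python3 -m inch '[{"dx":0,"dy":0,"dz":0,"spin":0,"claw":0.1},{"dx":0,"dy":0,"dz":0,"spin":0,"claw":0.1},{"dx":0,"dy":0,"dz":0,"spin":0,"claw":0.1}]'
```

```text
time_s: 16.65
tool_pos: [480.4, 32.3, 124.3]
tool_rot: [-1.557, -0.247, 0.246]
wrist_force: [-0.7, 1.0, 13.8]
opening: 17.0
```

```bash
python3 -m inch '[{"dx":0,"dy":0,"dz":0.1,"spin":0,"claw":0.25},{"dx":0,"dy":0,"dz":0.1,"spin":0,"claw":0.4},{"dx":0,"dy":0,"dz":0.1,"spin":0,"claw":0.45},{"dx":0,"dy":0,"dz":0.1,"spin":0,"claw":0.45},{"dx":0,"dy":0,"dz":1,"spin":0,"claw":0.45},{"dx":0,"dy":0,"dz":3,"spin":0,"claw":0.45},{"dx":0,"dy":0,"dz":6,"spin":0,"claw":0.45},{"dx":0,"dy":-3,"dz":8,"spin":0,"claw":0.45}]'; python3 - <<'E'
from hole import *
s=snap('wrist','w9.png'); st=ctrl.state(); print(st['tool_pos'],st['wrist_force'],st['opening'])
P=cloud(s); z=P[...,2]
m=(z>76)&(z<95)&(np.hypot(P[...,0]-482,P[...,1]-31)<16); print('head',m.sum(),np.median(P[m],0))
for n in ('scene','side'):
    q=snap(n); u,v=map(int,proj(q,(482,31,50))); P=cloud(q)
    m=(P[...,2]>76)&(P[...,2]<95)&(np.hypot(P[...,0]-482,P[...,1]-31)<16); print(n,m.sum(),np.median(P[m],0))
    cv2.imwrite(f'pics/{n}9.png',cv2.resize(q['img'][v-45:v+45,u-50:u+50],(400,360),interpolation=cv2.INTER_CUBIC))
cv2.imwrite('pics/m9.png',np.vstack([np.hstack([cv2.imread('pics/scene9.png'),cv2.imread('pics/side9.png')]),cv2.resize(s['img'],(800,600))[:240]]))
E
```

```text
time_s: 17.45
tool_pos: [480.5, 3.8, 205.7]
tool_rot: [-1.556, -0.25, 0.248]
wrist_force: [-0.4, -1.0, -0.3]
opening: 38.3
[481.90073264  -0.81718336 208.25810932] [ 3.19872094 -2.15724776  2.66874781] 38.771242070178566
head 721 [480.44519909  32.28442983  84.7065059 ]
scene 53 [478.85410039  31.11777944  82.86443717]
side 36 [476.00996464  27.28440618  83.06124676]
```

View pics/m9.png

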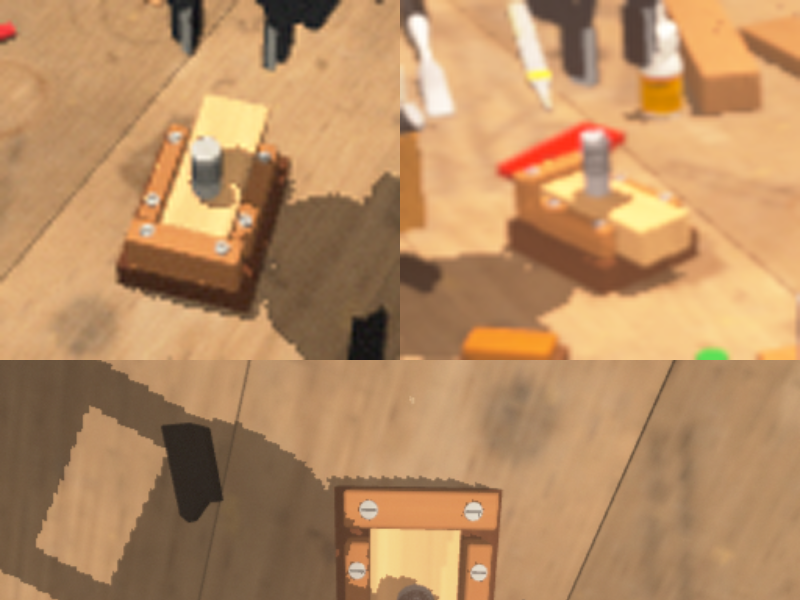

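The pin's head sits flush on the top leaf (top 84 mm up, as expected), the leaves meet the stop, and the gripper is clear of everything. I hand in the job.

```bash
python3 -m inch '[{"dx":0,"dy":0,"dz":0,"spin":0,"claw":0.45},{"dx":0,"dy":0,"dz":0,"spin":0,"claw":0.45}]'; python3 -c "
from workcell import ctrl
print(ctrl.finish_job())"
```

```text
time_s: 17.8
tool_pos: [480.1, 2.9, 202.9]
tool_rot: [-1.556, -0.245, 0.248]
wrist_force: [0.4, -0.6, -0.4]
opening: 38.5
the job is handed in; nothing more can be done
None
```

The job is done and handed in at 17.8 s: the three leaves are against the end stop and the long pin is home through them into the jig. `finish_job()` gives no verdict.

- **Leaves:** I pushed all three together with the closed fingers. At the end the wrist force was about 15.7 N, with the holes lined up lengthwise and a sideways offset of 1 mm or so.
- **Pin:** I took the long grey pin (head top at 90 mm) from the block and lowered it by feel. Side forces stayed below about 5 N on the way down. I eased it 0.6 mm sideways at the base hole, then pressed it home to about 13.8 N and let go.
- **Last checks:** the three cameras put the head top at 83 to 85 mm (84 expected), with the pin upright and the leaves at the stop. The arm was clear and the wrist force near zero.
- **Disagreements:** camera estimates of the hole and pin tip differed by 1 to 2 mm, within the stated calibration; I corrected the pin position for this before inserting.
- **Not checked:** how the push was shared between the three leaves, since only the total can be measured. I kept clear of the short pin, the decoys and the bystanders, but did not re-measure their positions at the end.

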